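# Load the indexing spice carousel

## Task

Put every empty square jar on the cutting board into the spice carousel, one to each blue square socket, pressed fully home and upright through the open loading bay: to bring a free socket to the bay, draw the spring index pin by its black knob, swing the crank round and let the pin drop fully into the hole of that station, and never push a jar into the wheel while the pin is out. When all the jars are in, draw the pin again and park the wheel with its red blank in the bay and the pin dropped in the red-marked hole, leaving the mould, paddle, cup and chopsticks where they lie.

Things in the scene. Friction and masses are not known exactly. Their poses are not given: they have to be found in the camera images.
- carousel: fixed frame of the carousel: dark base 300 x 300 x 10 mm, 4 corner posts, clear canopy from 97 to 102 mm up. Origin on the wheel's axis at counter height, z up. The canopy covers all but the loading bay: an opening on the -x side, y -74 to 74 mm, x -50 to -150 mm (edge). Crank, index arc and pin stand on top of the canopy.
- park_hole (a point): centre of the park hole (red dot beside it), on top of the steel index arc (112 mm up) on the canopy; fixed. The arc's five 12 mm holes lie 60 mm from the wheel's axis, at -120 (park), -60, 0, 60 and 120 degrees from the carousel's +x (90 is +y); the other four have white dots: stations of sockets 1, 2, 3, 4 in this order.
- bay (a point): point at the middle of the loading bay, 102 mm from the wheel's axis along the carousel's -x, at the height of the socket mouths (34 mm); fixed to the frame. Jars go in here from above. A neighbouring seated jar is 102 mm away.
- wheel (a joint): turn of wheel and crank, rad, anticlockwise seen from above; stops at -0.08 and 4.27. 0: parked, crank over the park hole, red blank in the bay; 1.047, 2.094, 3.142, 4.189: sockets 1, 2, 3, 4 in the bay. A dropped pin locks it with 0.02 rad of play either way; pin out, it turns easily and stays where left. It may start between holes, the pin riding on the arc.
- pin (a joint): lift of the spring pin in the crank's end, m: 0 when dropped fully in a hole (below 0.003 counts), about 0.009 riding on top of the arc, 0.016 at the upper stop; lift it by 0.010 or more to turn. A spring pulls it down with 3 N at 0, 7 N at the top. Pin 10 mm thick with a round tip.
- knob_grip (a point): point on the axis of the black round knob (26 mm across, 34 mm tall, yellow disc on top) that draws the pin, 16 mm below its top, 18 mm above its lower edge; 160 mm above the counter with the pin dropped. 60 mm from the wheel's axis. The knob spins freely on its upright axis, so a gripper need not turn with the crank. Crank arm and boss below reach 134 mm.
- socket1 (a point): mouth centre of the first blue square socket, 34 mm above the counter; turns with the wheel. Opening 35.5 x 35.5 mm, 2 mm lead-in, 14 mm deep, one pair of sides radial. It is in the bay at 1.047 rad of joint wheel, its sides then parallel to the carousel's x and y. Block 54 mm square; 102 mm from the axis.
- socket2 (a point): mouth centre of the second blue square socket, 34 mm above the counter; turns with the wheel. Opening 35.5 x 35.5 mm, 2 mm lead-in, 14 mm deep, one pair of sides radial. It is in the bay at 2.094 rad of joint wheel, its sides then parallel to the carousel's x and y. Block 54 mm square; 102 mm from the axis.
- socket3 (a point): mouth centre of the third blue square socket, 34 mm above the counter; turns with the wheel. Opening 35.5 x 35.5 mm, 2 mm lead-in, 14 mm deep, one pair of sides radial. It is in the bay at 3.142 rad of joint wheel, its sides then parallel to the carousel's x and y. Block 54 mm square; 102 mm from the axis.
- socket4 (a point): mouth centre of the fourth blue square socket, 34 mm above the counter; turns with the wheel. Opening 35.5 x 35.5 mm, 2 mm lead-in, 14 mm deep, one pair of sides radial. It is in the bay at 4.189 rad of joint wheel, its sides then parallel to the carousel's x and y. Block 54 mm square; 102 mm from the axis.
- jar1: empty square glass jar, all alike, about 170 g: weighted black foot 33 x 33 x 12 mm, glass body 42 x 42 mm from 12 to 62 mm up, round brass lid to 70 mm. Origin at the centre of the foot's underside, x and y square to the sides. Starts upright on the birch board (top 18 mm above the counter). Seated, the body rests on the socket block, origin 12 mm below the mouth. May be absent.
- jar2: empty square glass jar, all alike, about 170 g: weighted black foot 33 x 33 x 12 mm, glass body 42 x 42 mm from 12 to 62 mm up, round brass lid to 70 mm. Origin at the centre of the foot's underside, x and y square to the sides. Starts upright on the birch board (top 18 mm above the counter). Seated, the body rests on the socket block, origin 12 mm below the mouth. May be absent.
- jar3: empty square glass jar, all alike, about 170 g: weighted black foot 33 x 33 x 12 mm, glass body 42 x 42 mm from 12 to 62 mm up, round brass lid to 70 mm. Origin at the centre of the foot's underside, x and y square to the sides. Starts upright on the birch board (top 18 mm above the counter). Seated, the body rests on the socket block, origin 12 mm below the mouth. May be absent.
- jar4: empty square glass jar, all alike, about 170 g: weighted black foot 33 x 33 x 12 mm, glass body 42 x 42 mm from 12 to 62 mm up, round brass lid to 70 mm. Origin at the centre of the foot's underside, x and y square to the sides. Starts upright on the birch board (top 18 mm above the counter). Seated, the body rests on the socket block, origin 12 mm below the mouth. May be absent.
- mould: bystander: open square aluminium pressing mould 100 x 100 x 50 mm on the board; origin at the centre of its underside.
- paddle: bystander: flat green hard silicone rice paddle 200 x 62 x 9 mm lying on the board; origin on its underside about where handle and blade meet, x towards the blade.
- cup: bystander: glass measuring cup 84 mm across, 95 mm tall, with a handle at its +y side, on the counter beyond the carousel's left (+y) side; origin at the centre of its underside.
- chopsticks: bystander: pair of red lacquered chopsticks lying side by side on the board, 230 x 20 x 8 mm; origin at the centre of their underside, x along them.
Not all that is in view belongs to the job. Leave any brown, green or orange look-alike of the jar1 alone.

How it is judged:
By the outcome, as a careful person would: the job done as asked, in the order asked, and still so for the second after the job is handed in, with the robot touching nothing.
Of jar1, jar2, jar3, jar4 only 3 to 4 are there at a start; the rules pass over those that are not, and their reading is None.
At some moment in a run one of jar1, jar2, jar3, jar4 may be knocked a few centimetres aside while the robot is not near it.
It also fails if it takes over 210 s, if anything falls off the work surface, if the arm or the gripper's body presses on something with over 40 N, if the wrist force passes 120 N, or if a joint passes its speed limit or range.

## Robot

A 6-joint arm with a two-finger parallel gripper is mounted at the origin on the work surface. World frame = base frame: x ahead of the robot, y to its left, z up, the work surface at z = 0. Lengths are in m, angles in rad, forces in N, time in s.
With the tool pointing down it reaches from about 0.375 to 0.975 m from the base axis. Payload 3.8 kg.
Tool frame: the origin (TCP) lies midway between the tips of the shut fingers; the grasp point (between the pads) lies r.pinch_z behind it (r.pinch_z is the distance from the TCP to the grasp point, in m); z points along the fingers, y is the line along which they close (so a half turn about z gives the same grasp; the last joint's range is limited). The gripper opens to 88 mm and grips with 3 to 60 N. Pads are 18 mm wide; open, the fingers measure 123 mm over their backs; the gripper's body (75 mm by 187 mm) begins 45 mm behind the grasp point.
Start: joints at [-1.235, 0.264, 1.604, -0, 1.274, -0.037], TCP at [0.246, -0.629, 0.239] pointing down, gripper open.
Joint ranges: [-2.63, 2.63], [-0.94, 2.18], [0.31, 2.57], [-1.31, 4.45], [0, 2.66], [-2.55, 2.55]. Speed limits (rad/s): [2.57, 2.57, 3.14, 3.14, 3.14, 3.14].

## Interface

Orientations are given as a rotation vector (axis times angle).
In Python, from cell import r gives the robot as it stands.
- The arm moves only by the shell command python3 -m pendant 'ROWS' [FORCE]. ROWS is JSON, a list that holds one entry, the list of rows, each a list of 7 numbers: the shift along the world's x, y, z in mm, then the turn, a rotation vector about the world's x, y, z in degrees, then the finger opening in mm, from 0 to 88.1. In form: [[[tx, ty, tz, wx, wy, wz, grip], ...]]. A call has 1 to 5 rows; each row shifts and turns the commanded pose from where the row before left it; what a row does not reach is not made up. A row lasts 1/8 s, in which the tool goes at most 62.5 mm and 10.7 degrees, less where a joint would pass 70% of its speed; a pose out of reach is approached as far as the arm can. A call with a gripper value outside its range is refused whole. The fingers move at their own pace and stop on an object; FORCE is the grip in N (left out, the last holds). Time passes only in rows, so rows that do not move let the fingers close. It gives the time, the measured TCP pose, the force, the opening and the grip force at its end, in the units of the state.
- r.observe(): the state, without advancing time (a new reading comes with each control period).
- r.camera(name): name is "scene" or "top" or "wrist"; returns a dict with "image" (384x512x3 uint8, blue, green, red), "fov_y" (degrees; the focal length in pixels is half the picture's height over the tangent of half this angle, whatever the lens; pixels are square), "cx", "cy" (the principal point, pixels), "extrinsics" (4x4, takes a point from camera to world coordinates). Camera axes: x right, y up, looking along -z (the intrinsics and any distortion apply to the point x, -y, -z); pixel columns grow to the right and rows downward; lengths in m; the calibration is good to about 2 mm. A picture is of the moment at which its call begins. There is no depth.
- r.hand_in(): hands the job in; it is judged then, once.
The state is a dict: "time": time; "q": joint angles; "joint_vel": joint speeds; "joint_torque": joint torques, N m; "ee_pos": TCP position; "tcp_rot": TCP orientation; "force": force on the tool from outside, world axes, zero at the start; "ft_torque": the same for the moment, N m; "grip_width": finger opening in m; "gripper_force": force on a finger pad.
Only numpy, scipy, OpenCV 4.12 (cv2) and the standard library are available. Lean on these libraries where they do the work, as an engineer would, in place of code of your own. Each camera call takes 0.05 s, during which the arm holds its last target. There are 200 camera calls.

## Working session

There is one attempt and no reset: what is moved stays moved. The work goes in short steps, Python scripts to look and compute and a shell command to move; the robot and the scene stay as the last step left them, time stands still between calls to the robot, and variables do not carry over. Pictures are saved under pics/ and viewed, at most 14 in all, crops included, and the job is handed in when it is done.

```bash
ls; mkdir -p pics; python3 - <<'E'
from cell import r
import cv2, numpy as np
for n in ("scene","top","wrist"):
    c=r.camera(n); cv2.imwrite(f"pics/{n}0.png",cv2.resize(c["image"],(800,600)))
    print(n,c["fov_y"],c["cx"],c["cy"],[k for k in c]); print(np.round(c["extrinsics"],3).tolist())
print(r.pinch_z, r.observe())
E
```

```text
pics
scene 53.6078904915523 254.80110395165136 194.70536574803256 ['image', 'fov_y', 'cx', 'cy', 'extrinsics']
[[0.364, -0.572, 0.735, 1.388], [0.931, 0.236, -0.277, -0.484], [-0.015, 0.785, 0.619, 0.895], [0.0, 0.0, 0.0, 1.0]]
top 48.19160409023147 252.86388850307114 189.9089112798555 ['image', 'fov_y', 'cx', 'cy', 'extrinsics']
[[0.016, 0.987, -0.161, 0.184], [-1.0, 0.016, -0.001, -0.154], [0.001, 0.161, 0.987, 1.924], [0.0, 0.0, 0.0, 1.0]]
wrist 66.60227064439967 252.0964692635984 191.14609753884704 ['image', 'fov_y', 'cx', 'cy', 'extrinsics']
[[0.365, 0.889, 0.277, 0.317], [-0.931, 0.349, 0.106, -0.601], [-0.002, -0.296, 0.955, 0.382], [0.0, 0.0, 0.0, 1.0]]
0.0187 {'time': 0.15, 'q': array([-1.23488216e+00,  2.64577275e-01,  1.60507327e+00, -3.28364582e-05,
        1.27372739e+00, -3.69111737e-02]), 'joint_vel': array([ 0.0007949 , -0.00206277, -0.00360607,  0.00169503,  0.00034959,
        0.00050587]), 'joint_torque': array([-5.17032295e-04, -5.02847672e+01, -3.57468474e+01,  7.28340447e-02,
        2.49514868e-02, -1.06902771e-04]), 'ee_pos': array([ 0.24566119, -0.62809882,  0.23766894]), 'tcp_rot': array([-3.08543284e+00, -5.81935357e-01,  4.66183545e-04]), 'force': array([ 0.37897543, -1.13857137,  0.25343733]), 'ft_torque': array([ 0.00071194,  0.01595191, -0.00947883]), 'gripper_force': 0.0, 'grip_width': 0.08813823872208038}
```

View pics/scene0.png

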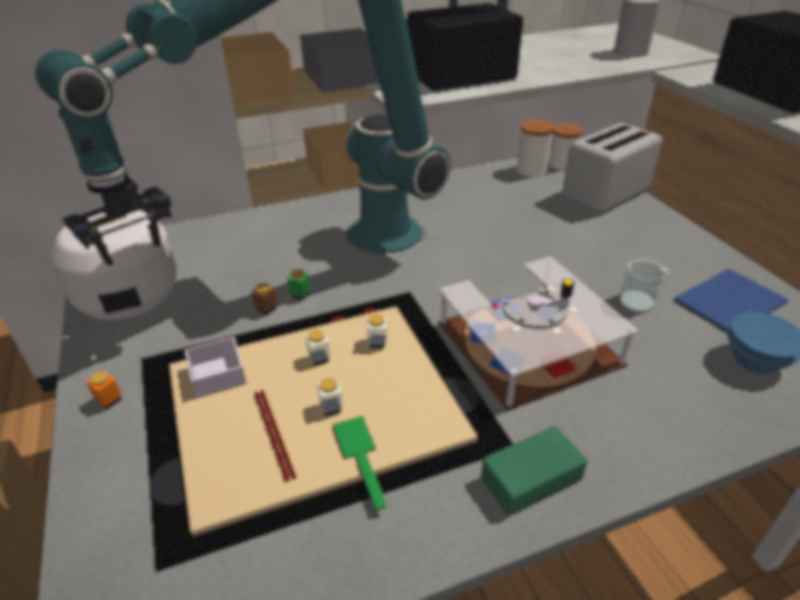

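View pics/top0.png

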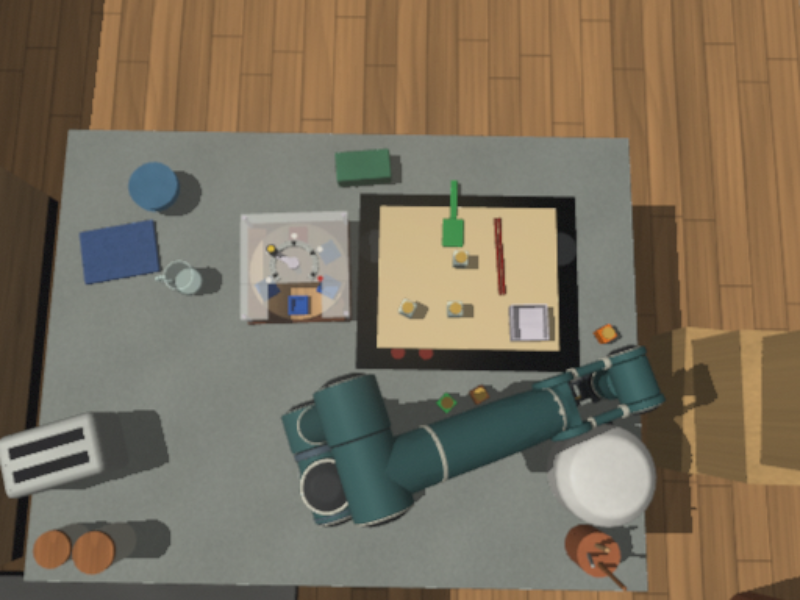

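The scene view shows three clear jars with brass lids on the board at about (317,345), (376,330) and (328,395). The carousel is to the right, with its bay toward the robot. In the top view (800 px scale) the lids are at (408,308), (456,309) and (460,258). The yellow knob disc is at (270,248), the wheel axis near (295,266), and a blue socket near the bay at (299,305).

```bash
cat > h.py <<'E'
from cell import r
import cv2, numpy as np
def cast(c,u,v,z):
    f=c["image"].shape[0]/2/np.tan(np.radians(c["fov_y"]/2)); E=np.array(c["extrinsics"])
    d=E[:3,:3]@np.array([(u-c["cx"])/f,-(v-c["cy"])/f,-1]); p=E[:3,3]
    return p+d*(z-p[2])/d[2]
def proj(c,P):
    f=c["image"].shape[0]/2/np.tan(np.radians(c["fov_y"]/2)); E=np.array(c["extrinsics"])
    q=E[:3,:3].T@(np.array(P)-E[:3,3]); return c["cx"]+f*q[0]/-q[2], c["cy"]-f*q[1]/-q[2]
def blobs(c,lo,hi,amin=4,roi=None):
    m=cv2.inRange(cv2.cvtColor(c["image"],cv2.COLOR_BGR2HSV),np.array(lo),np.array(hi))
    n,_,s,ce=cv2.connectedComponentsWithStats(m)
    o=[(ce[i],s[i]) for i in range(1,n) if s[i][4]>=amin]
    return [(a,b) for a,b in o if roi is None or (roi[0]<=a[0]<=roi[2] and roi[1]<=a[1]<=roi[3])]
E
python3 - <<'E'
from h import *
c=r.camera("top")
Z={"yel":((20,120,100),(33,255,255),.176),"lid":((14,70,110),(28,255,255),.088),"red":((0,130,90),(6,255,255),.112),"blue":((105,120,60),(125,255,255),.034),"white":((0,0,190),(180,40,255),.112)}
for k,(lo,hi,z) in Z.items():
    for a,b in blobs(c,lo,hi,3,(150,130,370,235)): print(k,np.round(a,1),b[2:],np.round(cast(c,*a,z)[:2],3))
cv2.imwrite("pics/topc.png",cv2.resize(c["image"][125:240,145:375],None,fx=3.4,fy=3.4,interpolation=cv2.INTER_CUBIC))
E
```

```text
yel [173.1 158.7] [ 5  5 18] [0.595 0.183]
yel [294.6 164.3] [ 6  7 34] [ 0.58  -0.323]
yel [260.6 196.4] [ 6  6 33] [ 0.442 -0.184]
yel [291.1 196.8] [ 7  7 36] [ 0.443 -0.309]
lid [296.2 176.8] [ 117   94 9023] [ 0.544 -0.339]
lid [173.  158.8] [ 5  5 21] [0.616 0.201]
lid [197.2 192.9] [ 20  21 218] [0.466 0.089]
lid [174.3 194.5] [ 5 10 38] [0.458 0.188]
lid [291.2 196.7] [ 9  8 51] [ 0.456 -0.317]
red [319.6 164.3] [  6  48 133] [ 0.596 -0.438]
red [204.6 177.8] [2 3 5] [0.529 0.057]
red [254.2 225.9] [ 9  6 40] [ 0.326 -0.159]
red [272.2 226.1] [ 9  6 45] [ 0.326 -0.235]
blue [203.8 184.6] [2 4 5] [0.513 0.068]
blue [190.8 195. ] [ 12  11 121] [0.464 0.125]
white [155.7 138.7] [2 2 3] [0.699 0.276]
white [187.7 150.5] [ 4  4 14] [0.648 0.134]
white [163.9 169.3] [  8  28 164] [0.563 0.233]
white [204. 159.] [3 3 9] [0.611 0.062]
white [185.8 167.1] [11  6 45] [0.574 0.14 ]
white [171.5 178.5] [ 4  4 12] [0.523 0.199]
white [164.5 188.2] [ 6 11 22] [0.481 0.227]
white [209.  193.7] [ 7  9 40] [0.46  0.036]
white [287.3 193.3] [2 2 3] [ 0.467 -0.299]
white [255.8 197.2] [2 3 4] [ 0.448 -0.164]
white [339.7 206.9] [ 15  19 260] [ 0.412 -0.521]
white [155.4 202.2] [2 3 5] [0.42  0.262]
```

View pics/topc.png

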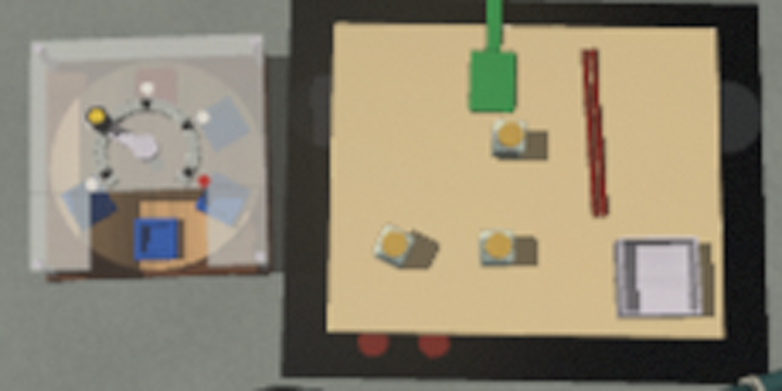

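The crop shows three jars. The left one is rotated by about 30° and the other two are nearly square to the board. An empty blue socket sits in the bay. The red dot is at crop (204,181) and the white dots at (147,88), (203,117) and (92,184). The fit gives the axis at about (0.567,0.1305), carousel yaw about 2.6°, and the crank near the 60° station (socket 3).

```bash
python3 - <<'E'
from h import *
from scipy.spatial.transform import Rotation as R
o=r.observe(); M=R.from_rotvec(o["tcp_rot"]).as_matrix(); print("tool y yaw",np.degrees(np.arctan2(M[1,1],M[0,1])),M[:,2])
E
python3 -m pendant '[[[0,0,30,0,0,0,88],[0,20,30,0,0,0,88],[20,40,0,0,0,0,88],[25,45,0,0,0,0,88],[25,45,0,0,0,0,88]]]' 30
python3 -m pendant '[[[25,45,0,0,0,0,88],[25,45,0,0,0,0,88],[25,45,0,0,0,0,88],[25,45,0,0,0,0,88],[20,45,0,0,0,0,88]]]'
python3 -m pendant '[[[10,20,0,0,0,0,88],[0,0,0,0,0,0,88],[0,0,0,0,0,0,88]]]'
python3 - <<'E'
from h import *
for n in ("wrist",):
    c=r.camera(n); cv2.imwrite(f"pics/w1.png",cv2.resize(c["image"],(800,600)))
print(r.observe()["ee_pos"])
E
```

```text
tool y yaw -68.6419577784931 [-4.45639940e-04  1.36500988e-03 -9.99998969e-01]
time: 0.82
ee_pos: [0.3162, -0.4773, 0.2986]
tcp_rot: [-3.087, -0.581, -0.0]
force: [1.4, -0.2, -0.4]
grip_width: 0.0875
gripper_force: 0.0
time: 1.45
ee_pos: [0.4364, -0.252, 0.2986]
tcp_rot: [3.087, 0.582, 0.0]
force: [0.4, -0.3, -0.1]
grip_width: 0.0879
gripper_force: 0.0
time: 1.82
ee_pos: [0.4456, -0.2341, 0.2986]
tcp_rot: [3.087, 0.582, -0.001]
force: [0.7, 0.3, -0.5]
grip_width: 0.088
gripper_force: 0.0
[ 0.44543027 -0.23439738  0.29860153]
```

View pics/w1.png

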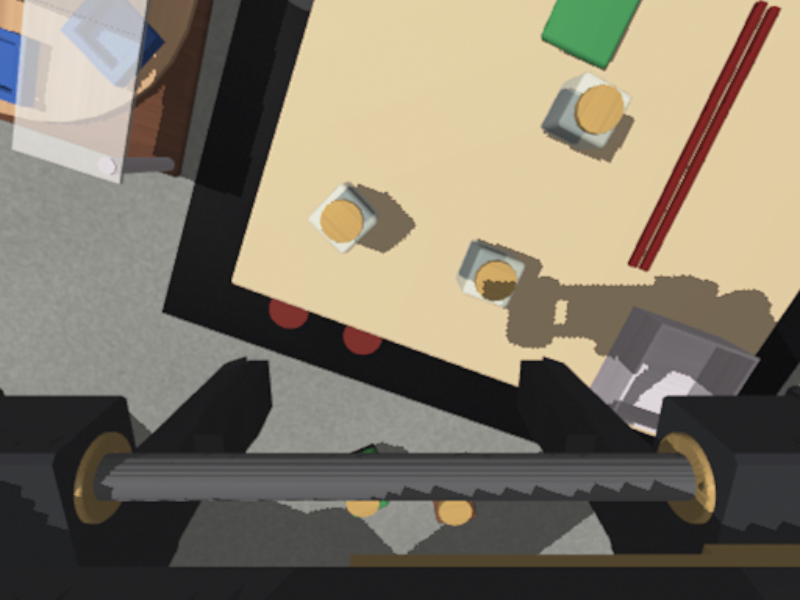

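The wrist view shows jar A's lid at (342,221) as a diamond with corners (345,184), (377,215), (343,252) and (310,217). Jar B's lid is at (496,279), with an edge from (480,240) to (523,262). Jar C's lid is at (600,110), with an edge from (590,72) to (632,98).

```bash
python3 - <<'E'
from h import *
c=r.camera("wrist"); s=.64
for a,b in blobs(c,(14,100,110),(28,255,255),150,(150,30,450,200)):
    print(np.round(a,1),b[2:],np.round(cast(c,*a,.088)[:2],4))
def ang(p,q):
    d=cast(c,q[0]*s,q[1]*s,.08)-cast(c,p[0]*s,p[1]*s,.08); print(np.round(np.degrees(np.arctan2(d[1],d[0]))%90,1),np.round(np.hypot(*d[:2]),4))
A=[(345,184),(377,215),(343,252),(310,217)]
for i in range(4): ang(A[i],A[(i+1)%4])
print(np.mean([cast(c,p[0]*s,p[1]*s,.08) for p in A],0))
print('B');ang((480,240),(523,262)); print('C');ang((590,72),(632,98))
t=r.camera("top")
print([np.round(cast(t,*p,.088)[:2],4) for p in ((260.6,196.4),(291.1,196.8),(294.6,164.3))])
E
```

```text
[383.1  69.2] [ 31  31 749] [ 0.6013 -0.3319]
[218.1 140.8] [ 27  27 576] [ 0.4581 -0.1856]
[315.8 175.2] [ 27  22 331] [ 0.4622 -0.3135]
67.2 0.0341
68.2 0.0406
63.2 0.0376
63.0 0.038
[ 0.45963033 -0.18651092  0.08      ]
B
84.7 0.0402
C
83.7 0.0372
[array([ 0.4554, -0.1852]), array([ 0.4558, -0.317 ]), array([ 0.5998, -0.3321])]
```

```bash
python3 -m pendant '[[[2,10,-26,0,0,-9.3,88],[2,10,-26,0,0,-9.3,88],[2,10,-26,0,0,-9.3,88],[3,10,-26,0,0,-9.3,88],[3,8,-24,0,0,-9.2,88]]]'
python3 -m pendant '[[[0,0,0,0,0,0,88],[0,0,0,0,0,0,88]]]'
cat >> h.py <<'E'
from scipy.spatial.transform import Rotation as R
def look(zlid=.088,name=None):
    c=r.camera("wrist"); o=r.observe(); M=R.from_rotvec(o["tcp_rot"]).as_matrix()
    print("tcp",np.round(o["ee_pos"],4),"yaw_y",round(np.degrees(np.arctan2(M[1,1],M[0,1]))%180,2),"t",o["time"])
    for a,b in blobs(c,(14,100,110),(28,255,255),150,(60,10,450,225)): print("lid",np.round(a,1),b[2:],np.round(cast(c,*a,zlid)[:2],4))
    if name: cv2.imwrite(name,cv2.resize(c["image"],(800,600)))
    return c
E
python3 -c "
from h import *
look(name='pics/w2.png')"
```

```text
time: 2.6
ee_pos: [0.4575, -0.1861, 0.1697]
tcp_rot: [3.065, -0.691, -0.0]
force: [-0.4, 1.0, -0.1]
grip_width: 0.0876
gripper_force: 0.0
time: 2.85
ee_pos: [0.4582, -0.1865, 0.1716]
tcp_rot: [3.067, -0.678, 0.002]
force: [1.1, -0.3, 0.1]
grip_width: 0.0881
gripper_force: 0.0
tcp [ 0.4585 -0.1866  0.172 ] yaw_y 65.04 t 2.9
lid [406.2 129.3] [  43   42 1397] [ 0.4586 -0.3174]
lid [250.8 198. ] [  39   37 1145] [ 0.4584 -0.1859]
```

View pics/w2.png

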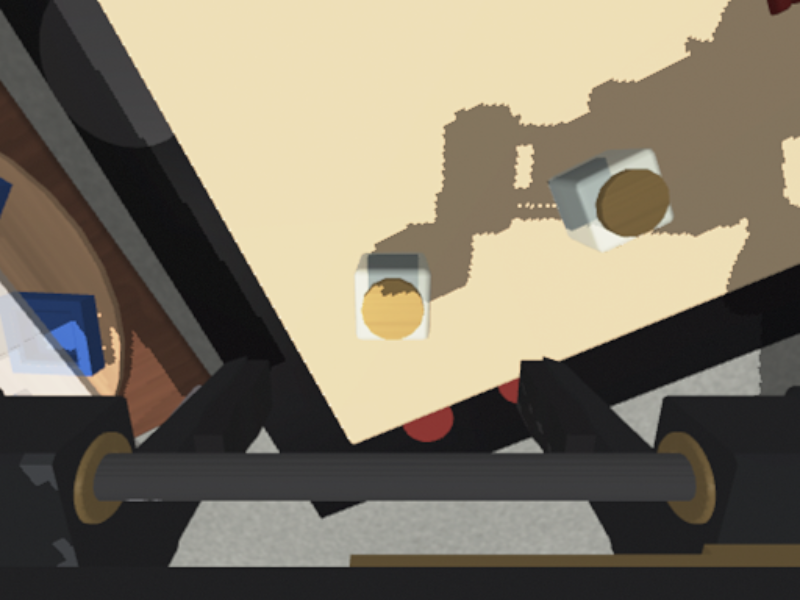

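The jar sits square between the fingers at (393,300) and the yaw matches. I'll descend and grip it.

```bash
python3 -m pendant '[[[0,0,-25,0,0,0,88],[0,0,-30,0,0,0,88],[0,0,-30,0,0,0,88],[0,0,-25,0,0,0,88],[0,0,-15,0,0,0,88]]]' 30
python3 -m pendant '[[[0,0,0,0,0,0,40],[0,0,0,0,0,0,30],[0,0,0,0,0,0,30],[0,0,0,0,0,0,30],[0,0,0,0,0,0,30]]]' 30
python3 -m pendant '[[[0,0,15,0,0,0,30],[0,0,30,0,0,0,30],[0,0,35,0,0,0,30],[0,0,35,0,0,0,30],[0,0,30,0,0,0,30]]]'
python3 -m pendant '[[[0,35,0,0,0,5.5,30],[1,40,0,0,0,5.5,30],[1,40,0,0,0,5.5,30],[1,40,0,0,0,5.5,30],[1,40,0,0,0,5.5,30]]]'
python3 -m pendant '[[[1,40,0,0,0,0,30],[1,40,0,0,0,0,30],[1,35,0,0,0,0,30],[0,0,0,0,0,0,30],[0,0,0,0,0,0,30]]]'
python3 -c "
from h import *
look(name='pics/w3.png')"
```

```text
time: 3.52
ee_pos: [0.4582, -0.1862, 0.0457]
tcp_rot: [3.067, -0.68, 0.001]
force: [0.1, 0.6, 0.2]
grip_width: 0.088
gripper_force: 0.0
time: 4.15
ee_pos: [0.4582, -0.1857, 0.0462]
tcp_rot: [3.067, -0.681, 0.001]
force: [-0.4, -0.1, 2.3]
grip_width: 0.0416
gripper_force: 30.0
time: 4.78
ee_pos: [0.4579, -0.1856, 0.193]
tcp_rot: [3.067, -0.681, 0.002]
force: [-0.4, 0.3, -1.6]
grip_width: 0.0419
gripper_force: 30.0
time: 5.4
ee_pos: [0.4616, 0.0106, 0.1915]
tcp_rot: [3.141, 0.072, 0.001]
force: [0.6, 0.0, -1.7]
grip_width: 0.0418
gripper_force: 30.0
time: 6.02
ee_pos: [0.4646, 0.124, 0.191]
tcp_rot: [3.14, 0.069, 0.0]
force: [0.4, 0.3, -1.1]
grip_width: 0.0417
gripper_force: 30.0
tcp [0.4647 0.1236 0.1909] yaw_y 92.44 t 6.075
lid [277.  158.9] [  84   72 2445] [0.4941 0.1036]
```

View pics/w3.png

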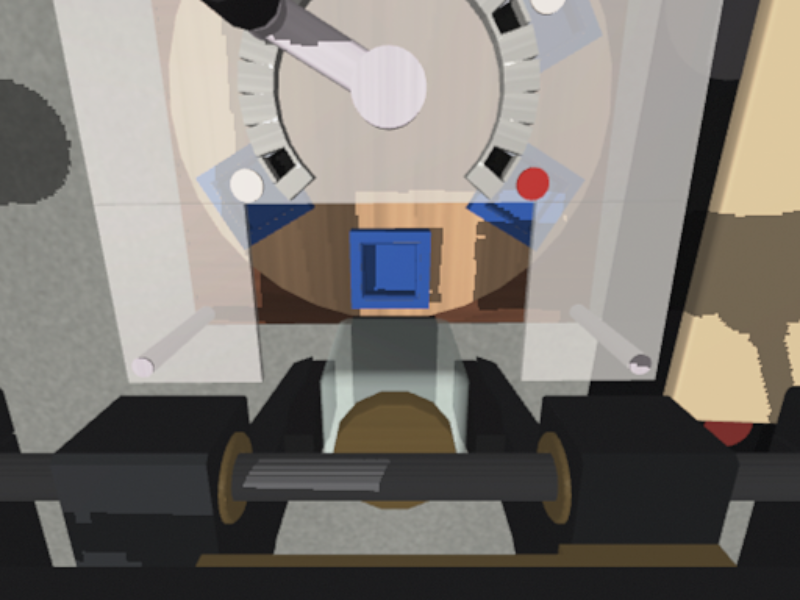

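The view shows the bay socket block with corners (350,229), (430,229), (430,308) and (350,308). The dots are at (246,185) white and (533,184) red. The held jar is centred at column 394.

```bash
cat >> h.py <<'E'
def bay(c=None):
    c=c or r.camera("wrist"); out=[]
    m=cv2.inRange(cv2.cvtColor(c["image"],cv2.COLOR_BGR2HSV),(105,140,60),(125,255,255)); m[:130]=0; m[:,:205]=0; m[:,300:]=0
    cn=max(cv2.findContours(m,0,2)[0],key=cv2.contourArea); q=cv2.boxPoints(cv2.minAreaRect(cn))
    P=np.array([cast(c,*p,.034)[:2] for p in q]); d=P[1]-P[0]
    print("block ctr",np.round(P.mean(0),4),"ang",np.round(np.degrees(np.arctan2(d[1],d[0]))%90,2),"sides",np.round(np.hypot(*d),4),np.round(np.hypot(*(P[2]-P[1])),4))
E
python3 - <<'E'
from h import *
c=r.camera("wrist"); bay(c)
w=[b for b in blobs(c,(0,0,200),(180,40,255),100) ]
for a,b in blobs(c,(0,130,90),(6,255,255),100,(300,80,400,150))+[x for x in w if abs(x[0][0]-157)<8 or abs(x[0][0]-350)<8]: print(np.round(a,1),b[2:],np.round(cast(c,*a,.103)[:2],4),np.round(cast(c,*a,.112)[:2],4))
for p in ((282,165),(500,161)): print(np.round(cast(c,p[0]*.64,p[1]*.64,.112)[:2],4))
E
```

```text
block ctr [0.4684 0.1268] ang 2.47 sides 0.0515 0.0532
[340. 117.] [ 21  21 328] [0.5317 0.0584] [0.532 0.061]
[349.4   3.1] [ 22   9 140] [0.6082 0.062 ] [0.6056 0.0645]
[156.7 118.6] [ 21  22 358] [0.5244 0.1997] [0.525  0.1969]
[353.  135.8] [ 15  12 114] [0.5178 0.0463] [0.5187 0.0494]
[356.4 224.9] [  47   36 1511] [0.4423 0.0322] [0.4461 0.0359]
[0.5351 0.1789]
[0.5413 0.0769]
```

```bash
cat >> h.py <<'E'
def knob():
    # yellow disc: triangulate scene + top (least squares)
    o=[]
    for n,lo in (("scene",(20,120,100)),("top",(20,120,100))):
        c=r.camera(n); bl=blobs(c,lo,(34,255,255),3); g=[proj(c,(.5685+.06*np.cos(t),.131+.06*np.sin(t),.18)) for t in np.radians(np.arange(-125,130,5))]
        bl=[b for b in bl if min(np.hypot(b[0][0]-u,b[0][1]-v) for u,v in g)<8]
        if not bl: print(n,"no yellow"); return
        a=max(bl,key=lambda b:b[1][4])[0]; p=cast(c,*a,.1); q=cast(c,*a,.2); o.append((p,(q-p)/np.linalg.norm(q-p)))
    A=sum(np.eye(3)-np.outer(d,d) for p,d in o); b=sum((np.eye(3)-np.outer(d,d))@p for p,d in o)
    P=np.linalg.solve(A,b); print("disc",np.round(P,4),"rel ang",np.round(np.degrees(np.arctan2(P[1]-.131,P[0]-.5685))-2.6,1),"rad",np.round(np.hypot(P[1]-.131,P[0]-.5685),4))
E
python3 -c "
from h import *
knob()"
python3 -m pendant '[[[1,1,0,0,0,0,30],[1.3,2,0,0,0,0,30],[0,0,0,0,0,0,30],[0,0,0,0,0,0,30],[0,0,0,0,0,0,30]]]'
python3 -c "
from h import *
c=look(); bay(c)"
```

```text
disc [0.5965 0.1849 0.175 ] rel ang 59.9 rad 0.0607
time: 6.85
ee_pos: [0.4671, 0.1274, 0.1907]
tcp_rot: [3.141, 0.068, -0.0]
force: [-0.2, 0.1, -1.7]
grip_width: 0.0419
gripper_force: 30.0
tcp [0.4671 0.1274 0.1907] yaw_y 92.47 t 6.9
lid [280.  158.3] [  83   69 2139] [0.4971 0.1045]
block ctr [0.4683 0.1262] ang 2.5 sides 0.0516 0.0545
```

The pin reads as dropped (disc at 175 mm, crank at 59.9°), so I'll lower the jar into socket 3.

```bash
python3 -m pendant '[[[0,-0.6,-30,0,0,0,30],[0,0,-35,0,0,0,30],[0,0,-30,0,0,0,30],[0,0,-18,0,0,0,30],[0,0,-5,0,0,0,30]]]' 40
python3 -m pendant '[[[0,0,-3,0,0,0,30],[0,0,-3,0,0,0,30],[0,0,-3,0,0,0,30],[0,0,-3,0,0,0,30],[0,0,-3,0,0,0,30]]]'
python3 -m pendant '[[[0,0,-2,0,0,0,30],[0,0,-2,0,0,0,30],[0,0,-2,0,0,0,30]]]'
```

```text
time: 7.52
ee_pos: [0.466, 0.1265, 0.0713]
tcp_rot: [3.14, 0.068, -0.004]
force: [0.6, 0.2, -1.1]
grip_width: 0.042
gripper_force: 40.0
time: 8.15
ee_pos: [0.4672, 0.1268, 0.0577]
tcp_rot: [-3.141, -0.067, -0.0]
force: [1.0, 0.8, -2.2]
grip_width: 0.0414
gripper_force: 40.0
time: 8.52
ee_pos: [0.4672, 0.1268, 0.0516]
tcp_rot: [-3.141, -0.067, -0.0]
force: [0.0, 0.1, -1.7]
grip_width: 0.0414
gripper_force: 40.0
```

```bash
python3 -m pendant '[[[0,0,-2,0,0,0,30],[0,0,-1.5,0,0,0,30],[0,0,-1,0,0,0,30]]]'
python3 -m pendant '[[[0,0,-1,0,0,0,30],[0,0,-1,0,0,0,30],[0,0,0,0,0,0,30]]]'
```

```text
time: 8.9
ee_pos: [0.4673, 0.1269, 0.05]
tcp_rot: [3.141, 0.067, -0.002]
force: [-12.4, -2.3, 28.7]
grip_width: 0.0417
gripper_force: 40.0
time: 9.28
ee_pos: [0.4674, 0.127, 0.05]
tcp_rot: [3.141, 0.067, -0.002]
force: [-16.4, -2.4, 37.5]
grip_width: 0.0418
gripper_force: 40.0
```

```bash
python3 -m pendant '[[[0,0,4,0,0,0,30],[0,0,0,0,0,0,65],[0,0,0,0,0,0,65],[0,0,0,0,0,0,65]]]'
python3 -m pendant '[[[0,0,20,0,0,0,65],[0,0,40,0,0,0,65],[0,0,50,0,0,0,65],[0,0,50,0,0,0,65],[0,0,20,0,0,0,65]]]'
python3 -m pendant '[[[0,0,10,0,0,0,65],[0,0,0,0,0,0,65],[0,0,0,0,0,0,65]]]'
python3 -c "
from h import *
c=look(.092,'pics/w4.png')"
python3 -m pendant '[[[32,14,0,0,0,0,65],[32,14,0,0,0,0,65],[32,14,0,0,0,0,65],[32,15,0,0,0,0,65],[0,0,0,0,0,0,65]]]'
python3 - <<'E'
from h import *
c=look()
for a,b in blobs(c,(20,120,60),(34,255,255),20): print("yel",np.round(a,1),b[2:],np.round(cast(c,*a,.176)[:2],4))
E
```

```text
time: 9.78
ee_pos: [0.4669, 0.1267, 0.0487]
tcp_rot: [3.141, 0.067, -0.001]
force: [0.5, -0.3, 0.3]
grip_width: 0.065
gripper_force: 0.0
time: 10.4
ee_pos: [0.4689, 0.1271, 0.2327]
tcp_rot: [-3.14, -0.067, -0.008]
force: [0.2, -0.2, 0.4]
grip_width: 0.0651
gripper_force: 0.0
time: 10.78
ee_pos: [0.4662, 0.1266, 0.2375]
tcp_rot: [3.14, 0.067, -0.004]
force: [0.0, 0.7, -0.4]
grip_width: 0.0652
gripper_force: 0.0
tcp [0.4662 0.1265 0.2374] yaw_y 92.46 t 10.825
lid [285.5 149.7] [  90   64 1984] [0.4968 0.0944]
lid [251.5 176.1] [ 32  32 786] [0.4682 0.1269]
time: 11.45
ee_pos: [0.596, 0.1843, 0.2371]
tcp_rot: [3.14, 0.068, -0.004]
force: [-0.4, -0.9, 0.3]
grip_width: 0.0645
gripper_force: 0.0
tcp [0.5948 0.1838 0.2372] yaw_y 92.48 t 11.5
lid [252.4 205.4] [ 22  21 363] [0.5649 0.1823]
yel [252.4 205.5] [ 24  24 447] [0.5972 0.1838]
```

View pics/w4.png

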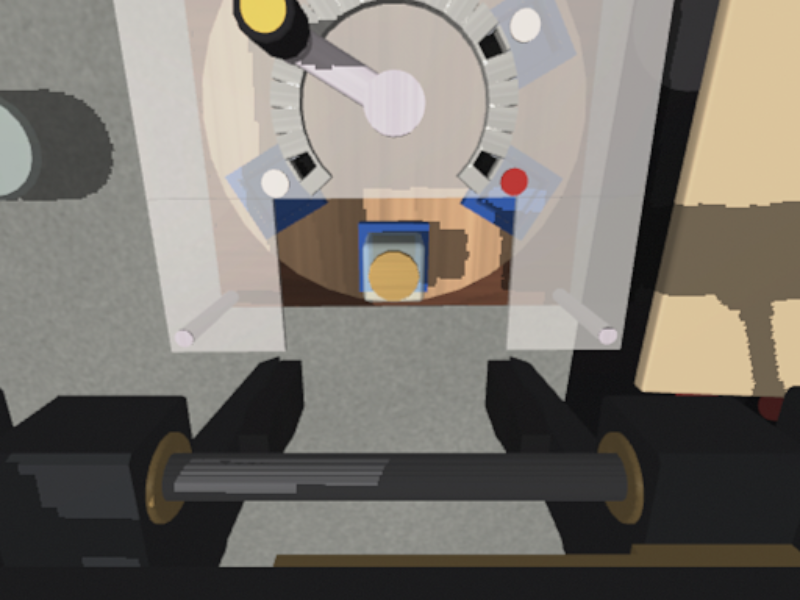

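Jar A is seated: its lid is at (393,275), centred over the block. The knob reads (0.597,0.184). I'll grip it, lift, and swing 60° clockwise so socket 2 comes to the bay.

```bash
python3 -m pendant '[[[1.5,0.3,-26,0,0,0,65],[0,0,-30,0,0,0,65],[0,0,-25,0,0,0,65],[0,0,-15,0,0,0,65],[0,0,0,0,0,0,65]]]' 40
python3 -m pendant '[[[0,0,0,0,0,0,30],[0,0,0,0,0,0,15],[0,0,0,0,0,0,15],[0,0,0,0,0,0,15],[0,0,0,0,0,0,15]]]'
python3 -m pendant '[[[0,0,4,0,0,0,15],[0,0,4,0,0,0,15],[0,0,4,0,0,0,15],[0,0,1.5,0,0,0,15],[0,0,0,0,0,0,15]]]'
```

```text
time: 12.12
ee_pos: [0.595, 0.1835, 0.1417]
tcp_rot: [3.14, 0.067, -0.005]
force: [-0.2, 0.4, -0.4]
grip_width: 0.0649
gripper_force: 0.0
time: 12.75
ee_pos: [0.5969, 0.1842, 0.1436]
tcp_rot: [-3.141, -0.067, -0.001]
force: [0.4, -0.8, 1.6]
grip_width: 0.0249
gripper_force: 40.0
time: 13.38
ee_pos: [0.5964, 0.1842, 0.1564]
tcp_rot: [-3.141, -0.067, 0.001]
force: [2.0, 2.0, -6.7]
grip_width: 0.025
gripper_force: 40.0
```

```bash
python3 -m pendant '[[[5.4,-3.2,0,0,0,0,15],[5.1,-3.7,0,0,0,0,15],[4.6,-4.3,0,0,0,0,15],[4.2,-4.7,0,0,0,0,15],[3.6,-5.1,0,0,0,0,15]]]'
python3 -m pendant '[[[3.1,-5.4,0,0,0,0,15],[2.5,-5.8,0,0,0,0,15],[2,-6,0,0,0,0,15],[1.2,-6.2,0,0,0,0,15],[0.6,-6.2,0,0,0,0,15]]]'
python3 -m pendant '[[[0,0,0,0,0,0,15],[0,0,0,0,0,0,15],[0,0,0,0,0,0,15]]]'
```

```text
time: 14.0
ee_pos: [0.6199, 0.1624, 0.1566]
tcp_rot: [3.141, 0.067, -0.0]
force: [0.7, 2.3, -6.8]
grip_width: 0.0251
gripper_force: 40.0
time: 14.62
ee_pos: [0.6288, 0.1329, 0.1566]
tcp_rot: [3.141, 0.067, -0.001]
force: [0.5, 0.1, -6.8]
grip_width: 0.025
gripper_force: 40.0
time: 15.0
ee_pos: [0.6288, 0.1334, 0.1567]
tcp_rot: [3.141, 0.068, -0.0]
force: [0.1, -1.0, -6.2]
grip_width: 0.025
gripper_force: 40.0
```

```bash
python3 -m pendant '[[[0,0,-4,0,0,0,15],[0,0,-4,0,0,0,15],[0,0,-4,0,0,0,15],[0,0,-1.5,0,0,0,15],[0,0,0,0,0,0,15]]]'
```

```text
time: 15.62
ee_pos: [0.629, 0.1336, 0.1437]
tcp_rot: [-3.141, -0.068, -0.0]
force: [-2.0, -0.9, -2.7]
grip_width: 0.0247
gripper_force: 40.0
```

The downward pull is still about 3 N, so the pin has dropped. I'll release and go over jar B.

```bash
python3 -m pendant '[[[0,0,0,0,0,0,65],[0,0,0,0,0,0,65],[0,0,25,0,0,0,65],[0,0,40,0,0,0,65],[0,0,30,0,0,0,65]]]'
python3 -m pendant '[[[-19,-50,0,0,0,-1.5,88],[-19,-50,0,0,0,-1.5,88],[-19,-50,0,0,0,-1.5,88],[-19,-50,0,0,0,-1.5,88],[-19,-50,0,0,0,-1.5,88]]]'
python3 -m pendant '[[[-19,-50,0,0,0,0,88],[-19,-50,0,0,0,0,88],[-19,-50,-20,0,0,0,88],[-19,-50,-30,0,0,0,88],[0,0,0,0,0,0,88]]]'
python3 -c "
from h import *
knob(); look(.088,'pics/w5.png')"
```

```text
time: 16.25
ee_pos: [0.63, 0.1338, 0.2407]
tcp_rot: [-3.14, -0.067, -0.005]
force: [0.7, -0.5, 0.3]
grip_width: 0.0648
gripper_force: 0.0
time: 16.88
ee_pos: [0.5339, -0.1181, 0.2392]
tcp_rot: [3.138, -0.139, 0.004]
force: [1.2, -1.0, 0.8]
grip_width: 0.0877
gripper_force: 0.0
time: 17.5
ee_pos: [0.4555, -0.3187, 0.1861]
tcp_rot: [-3.137, 0.146, 0.005]
force: [0.0, -0.0, 0.0]
grip_width: 0.088
gripper_force: 0.0
disc [0.6277 0.1335 0.1744] rel ang -0.1 rad 0.0593
tcp [ 0.4588 -0.3164  0.1891] yaw_y 84.94 t 17.65
lid [256.4  12. ] [  44   29 1047] [ 0.5959 -0.3327]
lid [234.6 158.7] [  38   38 1142] [ 0.4884 -0.3049]
```

View pics/w5.png

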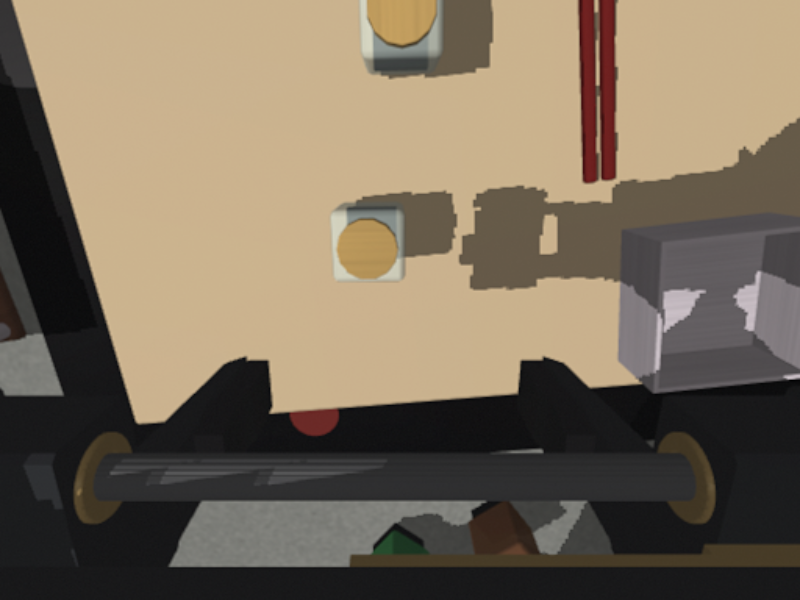

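Jar B has been nudged. Its lid is now at (368,248), which is world (0.488,-0.305), still square to the gripper. Jar C is at (402,15). The pin is dropped at station 2. I'll correct and grasp.

```bash
python3 -m pendant '[[[14,6,0,0,0,0,88],[15.5,5.5,-20,0,0,0,88],[0,0,-10,0,0,0,88],[0,0,0,0,0,0,88]]]' 40
python3 -c "
from h import *
look()"
python3 -m pendant '[[[0,0,-25,0,0,0,88],[0,0,-30,0,0,0,88],[0,0,-30,0,0,0,88],[0,0,-20,0,0,0,88],[0,0,-8,0,0,0,88]]]'
python3 -m pendant '[[[0,0,0,0,0,0,40],[0,0,0,0,0,0,30],[0,0,0,0,0,0,30],[0,0,0,0,0,0,30],[0,0,0,0,0,0,30]]]'
```

```text
time: 18.15
ee_pos: [0.4866, -0.3035, 0.1559]
tcp_rot: [-3.137, 0.136, 0.006]
force: [0.6, -0.2, -0.2]
grip_width: 0.0879
gripper_force: 0.0
tcp [ 0.4869 -0.3042  0.1568] yaw_y 85.02 t 18.2
lid [282.1  33.8] [  50   57 2214] [ 0.602  -0.3332]
time: 18.82
ee_pos: [0.4868, -0.3048, 0.0441]
tcp_rot: [-3.138, 0.139, 0.002]
force: [-1.1, 0.5, 0.4]
grip_width: 0.0881
gripper_force: 0.0
time: 19.45
ee_pos: [0.4877, -0.3051, 0.0456]
tcp_rot: [3.138, -0.138, 0.001]
force: [0.7, 0.0, 1.7]
grip_width: 0.0414
gripper_force: 40.0
```

```bash
python3 -m pendant '[[[0,0,15,0,0,0,30],[0,0,30,0,0,0,30],[0,0,35,0,0,0,30],[0,0,35,0,0,0,30],[0,0,30,0,0,0,30]]]'
python3 -m pendant '[[[-2,43,0,0,0,1.5,30],[-2,43,0,0,0,1.5,30],[-2,43,0,0,0,1.5,30],[-2,43,0,0,0,1.5,30],[-2,43,0,0,0,1.5,30]]]'
python3 -m pendant '[[[-2,43,0,0,0,0,30],[-2,43,0,0,0,0,30],[-2,43,0,0,0,0,30],[-2,43,0,0,0,0,30],[-2.5,44.5,0,0,0,0,30]]]'
python3 -m pendant '[[[0,0,0,0,0,0,30],[0,0,0,0,0,0,30],[0,0,0,0,0,0,30]]]'
python3 -c "
from h import *
c=look(.088,'pics/w6.png'); bay(c); knob()"
```

```text
time: 20.08
ee_pos: [0.4875, -0.3051, 0.1925]
tcp_rot: [3.138, -0.138, 0.002]
force: [0.1, 0.2, -1.9]
grip_width: 0.0412
gripper_force: 40.0
time: 20.7
ee_pos: [0.4771, -0.0887, 0.191]
tcp_rot: [3.141, 0.068, 0.001]
force: [-0.2, 0.1, -1.7]
grip_width: 0.0414
gripper_force: 40.0
time: 21.32
ee_pos: [0.4666, 0.1278, 0.191]
tcp_rot: [-3.141, -0.067, -0.001]
force: [0.4, 0.3, -2.5]
grip_width: 0.0416
gripper_force: 40.0
time: 21.7
ee_pos: [0.467, 0.1255, 0.1903]
tcp_rot: [3.141, 0.066, 0.0]
force: [0.4, 1.0, -1.5]
grip_width: 0.0418
gripper_force: 40.0
tcp [0.467  0.1254 0.1903] yaw_y 92.37 t 21.75
lid [288.  163.8] [  77   70 1752] [0.4926 0.0954]
lid [240.7 138.9] [ 36  14 292] [0.5121 0.1367]
block ctr [0.4682 0.1264] ang 2.42 sides 0.0516 0.0545
disc [0.6277 0.1335 0.1747] rel ang -0.2 rad 0.0592
```

View pics/w6.png

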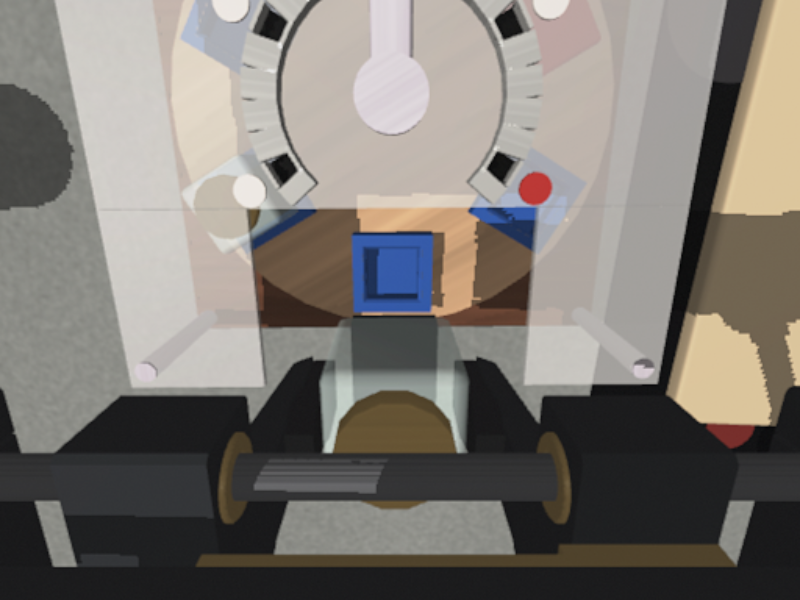

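Socket 2 is empty and centred in the bay at (392,272). Jar A rides in the left neighbouring socket at (225,205). I'll shift +1 mm in y and insert.

```bash
python3 -m pendant '[[[0,1.2,-30,0,0,0,30],[0,0,-35,0,0,0,30],[0,0,-30,0,0,0,30],[0,0,-18,0,0,0,30],[0,0,-5,0,0,0,30]]]' 40
python3 -m pendant '[[[0,0,-3,0,0,0,30],[0,0,-3,0,0,0,30],[0,0,-3,0,0,0,30],[0,0,-3,0,0,0,30],[0,0,-3,0,0,0,30]]]'
python3 -m pendant '[[[0,0,-2,0,0,0,30],[0,0,-2,0,0,0,30],[0,0,-2,0,0,0,30],[0,0,-1,0,0,0,30]]]'
```

```text
time: 22.48
ee_pos: [0.4659, 0.1268, 0.0708]
tcp_rot: [3.14, 0.066, -0.005]
force: [0.1, -0.7, -1.5]
grip_width: 0.0416
gripper_force: 40.0
time: 23.1
ee_pos: [0.4671, 0.1277, 0.0572]
tcp_rot: [-3.141, -0.068, -0.001]
force: [-0.5, 0.1, -1.6]
grip_width: 0.0416
gripper_force: 40.0
time: 23.6
ee_pos: [0.4669, 0.1276, 0.05]
tcp_rot: [3.141, 0.067, -0.0]
force: [0.0, 0.0, -1.9]
grip_width: 0.0416
gripper_force: 40.0
```

```bash
python3 -m pendant '[[[0,0,-1.5,0,0,0,30],[0,0,-1.5,0,0,0,30],[0,0,-1,0,0,0,30],[0,0,0,0,0,0,30]]]'
python3 -m pendant '[[[0,0,-0.5,0,0,0,30],[0,0,-0.5,0,0,0,30],[0,0,0,0,0,0,30]]]'
```

```text
time: 24.1
ee_pos: [0.4671, 0.1279, 0.0494]
tcp_rot: [-3.141, -0.067, 0.002]
force: [-11.3, -1.5, 25.3]
grip_width: 0.0418
gripper_force: 40.0
time: 24.48
ee_pos: [0.4671, 0.1279, 0.0494]
tcp_rot: [-3.141, -0.067, 0.002]
force: [-14.5, -1.8, 32.8]
grip_width: 0.0415
gripper_force: 40.0
```

```bash
python3 -m pendant '[[[0,0,4,0,0,0,30],[0,0,0,0,0,0,65],[0,0,0,0,0,0,65],[0,0,0,0,0,0,65]]]'
python3 -m pendant '[[[0,0,20,0,0,0,65],[0,0,40,0,0,0,65],[0,0,50,0,0,0,65],[0,0,50,0,0,0,65],[0,0,28,0,0,0,65]]]'
python3 -m pendant '[[[0,0,0,0,0,0,65],[0,0,0,0,0,0,65]]]'
python3 -c "
from h import *
c=look(.092)"
python3 -m pendant '[[[40,1.5,0,0,0,0,65],[40,1.5,0,0,0,0,65],[40,1.5,0,0,0,0,65],[41,1.5,0,0,0,0,65],[0,0,0,0,0,0,65]]]'
python3 - <<'E'
from h import *
c=look()
for a,b in blobs(c,(20,120,60),(34,255,255),20): print("yel",np.round(a,1),b[2:],np.round(cast(c,*a,.176)[:2],4))
E
```

```text
time: 24.98
ee_pos: [0.4667, 0.1276, 0.0487]
tcp_rot: [3.141, 0.067, -0.001]
force: [-0.5, 0.6, 0.2]
grip_width: 0.0649
gripper_force: 0.0
time: 25.6
ee_pos: [0.4681, 0.1279, 0.2401]
tcp_rot: [-3.14, -0.067, -0.006]
force: [0.7, 0.9, -0.1]
grip_width: 0.0652
gripper_force: 0.0
time: 25.85
ee_pos: [0.466, 0.1275, 0.2354]
tcp_rot: [3.14, 0.067, -0.004]
force: [0.1, -0.0, -0.5]
grip_width: 0.065
gripper_force: 0.0
tcp [0.4657 0.1274 0.2349] yaw_y 92.46 t 25.9
lid [287.2 150.5] [  88   64 1942] [0.4963 0.0937]
lid [251.6 176.1] [ 32  32 794] [0.4686 0.1278]
time: 26.52
ee_pos: [0.6288, 0.1333, 0.2335]
tcp_rot: [3.14, 0.066, -0.007]
force: [-0.2, -0.5, -1.1]
grip_width: 0.0647
gripper_force: 0.0
tcp [0.6273 0.1333 0.2338] yaw_y 92.44 t 26.575
lid [251.8 208.1] [ 23  21 378] [0.5957 0.1318]
yel [251.9 208.1] [ 25  23 464] [0.6291 0.1332]
```

```bash
python3 -m pendant '[[[1,0,-22,0,0,0,65],[0,0,-30,0,0,0,65],[0,0,-25,0,0,0,65],[0,0,-15,0,0,0,65],[0,0,0,0,0,0,65]]]' 40
python3 -m pendant '[[[0,0,0,0,0,0,30],[0,0,0,0,0,0,15],[0,0,0,0,0,0,15],[0,0,0,0,0,0,15],[0,0,0,0,0,0,15]]]'
python3 -m pendant '[[[0,0,4,0,0,0,15],[0,0,4,0,0,0,15],[0,0,4,0,0,0,15],[0,0,1.5,0,0,0,15],[0,0,0,0,0,0,15]]]'
```

```text
time: 27.2
ee_pos: [0.627, 0.1335, 0.1434]
tcp_rot: [3.14, 0.068, -0.006]
force: [-0.9, 0.8, 0.3]
grip_width: 0.0652
gripper_force: 0.0
time: 27.82
ee_pos: [0.6292, 0.1336, 0.1457]
tcp_rot: [3.141, 0.067, 0.001]
force: [-0.4, -0.6, 1.8]
grip_width: 0.025
gripper_force: 40.0
time: 28.45
ee_pos: [0.6289, 0.1336, 0.1584]
tcp_rot: [3.141, 0.067, -0.0]
force: [3.4, -0.5, -7.3]
grip_width: 0.0248
gripper_force: 40.0
```

```bash
python3 -m pendant '[[[0,-6.3,0,0,0,0,15],[-0.7,-6.2,0,0,0,0,15],[-1.4,-6.1,0,0,0,0,15],[-2,-6,0,0,0,0,15],[-2.6,-5.7,0,0,0,0,15]]]'
python3 -m pendant '[[[-3.2,-5.4,0,0,0,0,15],[-3.7,-5.1,0,0,0,0,15],[-4.2,-4.6,0,0,0,0,15],[-4.7,-4.2,0,0,0,0,15],[-5.2,-3.6,0,0,0,0,15]]]'
python3 -m pendant '[[[0,0,0,0,0,0,15],[0,0,0,0,0,0,15],[0,0,0,0,0,0,15]]]'
```

```text
time: 29.08
ee_pos: [0.6218, 0.1027, 0.1586]
tcp_rot: [3.141, 0.067, -0.001]
force: [2.9, -0.5, -7.6]
grip_width: 0.025
gripper_force: 40.0
time: 29.7
ee_pos: [0.6007, 0.0802, 0.1586]
tcp_rot: [3.141, 0.067, -0.001]
force: [1.9, -0.6, -7.2]
grip_width: 0.0251
gripper_force: 40.0
time: 30.08
ee_pos: [0.6012, 0.0805, 0.1586]
tcp_rot: [3.141, 0.068, -0.001]
force: [-0.6, -2.6, -7.6]
grip_width: 0.0251
gripper_force: 40.0
```

```bash
python3 -m pendant '[[[0,0,-4,0,0,0,15],[0,0,-4,0,0,0,15],[0,0,-4,0,0,0,15],[0,0,-1.5,0,0,0,15],[0,0,0,0,0,0,15]]]'
python3 -m pendant '[[[0,0,0,0,0,0,65],[0,0,0,0,0,0,65],[0,0,25,0,0,0,65],[0,0,40,0,0,0,65],[0,0,28,0,0,0,65]]]'
python3 -m pendant '[[[0,-40,0,0,0,-1.5,80],[0,-40,0,0,0,-1.5,80],[0,-40,0,0,0,-1.5,80],[0,-40,0,0,0,-1.5,80],[0,-40,0,0,0,-1.5,80]]]'
python3 -m pendant '[[[0,-45,0,0,0,0,80],[0,-45,0,0,0,0,80],[0,-45,-20,0,0,0,80],[0,-45,-30,0,0,0,80],[0,-33,0,0,0,0,80]]]'
python3 -m pendant '[[[0,0,0,0,0,0,80],[0,0,0,0,0,0,80]]]'
python3 -c "
from h import *
knob(); look(.088,'pics/w7.png')"
```

```text
time: 30.7
ee_pos: [0.6017, 0.0807, 0.1458]
tcp_rot: [-3.14, -0.067, -0.002]
force: [1.2, -0.5, -2.4]
grip_width: 0.0253
gripper_force: 40.0
time: 31.32
ee_pos: [0.602, 0.0807, 0.2407]
tcp_rot: [-3.14, -0.068, -0.004]
force: [-0.3, -0.1, -0.6]
grip_width: 0.0649
gripper_force: 0.0
time: 31.95
ee_pos: [0.6015, -0.1207, 0.2389]
tcp_rot: [-3.138, 0.139, -0.002]
force: [-0.5, -0.2, -0.3]
grip_width: 0.08
gripper_force: 0.0
time: 32.58
ee_pos: [0.5994, -0.3335, 0.185]
tcp_rot: [-3.136, 0.14, 0.007]
force: [0.4, -0.4, -0.2]
grip_width: 0.0802
gripper_force: 0.0
time: 32.83
ee_pos: [0.6015, -0.332, 0.1887]
tcp_rot: [-3.138, 0.138, -0.001]
force: [0.3, 0.7, -0.1]
grip_width: 0.0803
gripper_force: 0.0
disc [0.6004 0.0807 0.1744] rel ang -60.2 rad 0.0596
tcp [ 0.6017 -0.3313  0.1889] yaw_y 85.04 t 32.975
lid [251.6 190.1] [ 33  37 870] [ 0.6031 -0.3313]
```

View pics/w7.png

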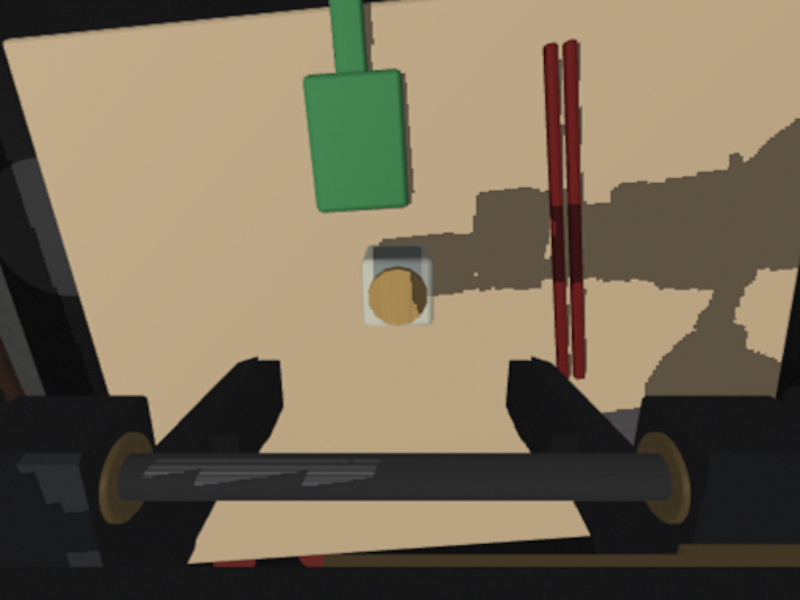

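Jar C is square to the gripper with its lid at (398,296). The paddle and chopsticks are clear of the fingers, and the pin is dropped at station 1. I'll grasp it and carry it to the bay.

```bash
python3 -m pendant '[[[1,-0.5,-35,0,0,0,80],[0,0,-40,0,0,0,80],[0,0,-35,0,0,0,80],[0,0,-22,0,0,0,80],[0,0,-11,0,0,0,80]]]' 40
python3 -m pendant '[[[0,0,0,0,0,0,40],[0,0,0,0,0,0,30],[0,0,0,0,0,0,30],[0,0,0,0,0,0,30],[0,0,0,0,0,0,30]]]'
python3 -m pendant '[[[0,0,15,0,0,0,30],[0,0,30,0,0,0,30],[0,0,35,0,0,0,30],[0,0,35,0,0,0,30],[0,0,30,0,0,0,30]]]'
python3 -m pendant '[[[-13.5,45,0,0,0,1.5,30],[-13.5,45,0,0,0,1.5,30],[-13.5,45,0,0,0,1.5,30],[-13.5,45,0,0,0,1.5,30],[-13.5,45,0,0,0,1.5,30]]]'
python3 -m pendant '[[[-13.5,46,0,0,0,0,30],[-13.5,46,0,0,0,0,30],[-13.5,46,0,0,0,0,30],[-13.5,46,0,0,0,0,30],[-13.5,46,0,0,0,0,30]]]'
python3 -m pendant '[[[0,3,0,0,0,0,30],[0,0,0,0,0,0,30],[0,0,0,0,0,0,30]]]'
python3 -c "
from h import *
c=look(.088,'pics/w8.png'); bay(c); knob()"
```

```text
time: 33.6
ee_pos: [0.6021, -0.3322, 0.0442]
tcp_rot: [-3.138, 0.137, 0.002]
force: [0.0, 0.1, 0.5]
grip_width: 0.0796
gripper_force: 0.0
time: 34.22
ee_pos: [0.6028, -0.3334, 0.0462]
tcp_rot: [3.138, -0.138, 0.002]
force: [-0.1, -0.1, 3.4]
grip_width: 0.0416
gripper_force: 39.9
time: 34.85
ee_pos: [0.6022, -0.333, 0.1922]
tcp_rot: [3.138, -0.138, 0.001]
force: [0.1, 0.4, -2.2]
grip_width: 0.0419
gripper_force: 39.9
time: 35.48
ee_pos: [0.5339, -0.1066, 0.1907]
tcp_rot: [-3.141, -0.068, -0.0]
force: [0.2, 0.5, -1.4]
grip_width: 0.0417
gripper_force: 39.9
time: 36.1
ee_pos: [0.4664, 0.1233, 0.1908]
tcp_rot: [-3.141, -0.067, -0.001]
force: [1.3, 0.9, -2.1]
grip_width: 0.0418
gripper_force: 39.9
time: 36.48
ee_pos: [0.4675, 0.124, 0.1903]
tcp_rot: [3.141, 0.066, 0.0]
force: [0.0, 0.4, -2.1]
grip_width: 0.042
gripper_force: 39.9
tcp [0.4676 0.1239 0.1903] yaw_y 92.37 t 36.525
lid [285.6 160.3] [  68   69 1865] [0.4961 0.0962]
block ctr [0.4688 0.126 ] ang 0.85 sides 0.0545 0.0516
disc [0.6002 0.0805 0.1751] rel ang -60.5 rad 0.0596
```

View pics/w8.png

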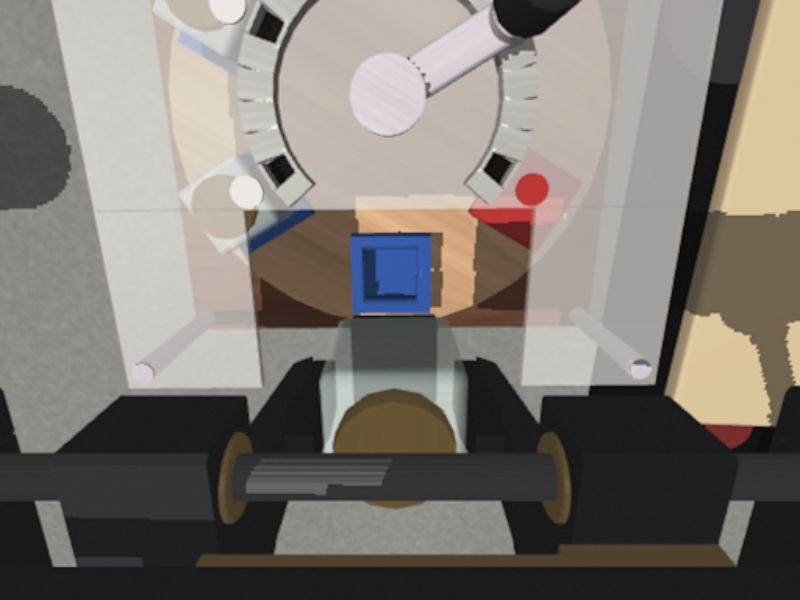

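Socket 1 is empty in the bay at (391,273). Both seated jars ride on the left, at (205,10) and (225,205). I'll shift +2.6 mm in y and insert.

```bash
python3 -m pendant '[[[-0.3,2.6,-30,0,0,0,30],[0,0,-35,0,0,0,30],[0,0,-30,0,0,0,30],[0,0,-18,0,0,0,30],[0,0,-5,0,0,0,30]]]' 40
python3 -m pendant '[[[0,0,-3,0,0,0,30],[0,0,-3,0,0,0,30],[0,0,-3,0,0,0,30],[0,0,-3,0,0,0,30],[0,0,-3,0,0,0,30]]]'
python3 -m pendant '[[[0,0,-2,0,0,0,30],[0,0,-2,0,0,0,30],[0,0,-1.5,0,0,0,30],[0,0,-1,0,0,0,30]]]'
```

```text
time: 37.25
ee_pos: [0.466, 0.1267, 0.0708]
tcp_rot: [3.14, 0.066, -0.005]
force: [-0.6, -0.1, -2.0]
grip_width: 0.0417
gripper_force: 39.9
time: 37.88
ee_pos: [0.4671, 0.1276, 0.0573]
tcp_rot: [-3.141, -0.068, -0.001]
force: [-0.0, -0.2, -0.8]
grip_width: 0.0416
gripper_force: 39.9
time: 38.38
ee_pos: [0.4669, 0.1276, 0.0506]
tcp_rot: [-3.141, -0.067, 0.0]
force: [-1.2, 0.5, -1.7]
grip_width: 0.0413
gripper_force: 39.9
```

```bash
python3 -m pendant '[[[0,0,-1.5,0,0,0,30],[0,0,-1.5,0,0,0,30],[0,0,-1,0,0,0,30],[0,0,0,0,0,0,30]]]'
python3 -m pendant '[[[0,0,-0.7,0,0,0,30],[0,0,-0.5,0,0,0,30],[0,0,0,0,0,0,30]]]'
```

```text
time: 38.88
ee_pos: [0.4671, 0.1278, 0.05]
tcp_rot: [-3.141, -0.067, 0.002]
force: [-11.8, -2.6, 27.2]
grip_width: 0.0412
gripper_force: 39.9
time: 39.25
ee_pos: [0.4671, 0.1279, 0.05]
tcp_rot: [-3.141, -0.067, 0.002]
force: [-15.2, -3.6, 35.0]
grip_width: 0.0417
gripper_force: 39.9
```

```bash
python3 -m pendant '[[[0,0,4,0,0,0,30],[0,0,0,0,0,0,65],[0,0,0,0,0,0,65],[0,0,0,0,0,0,65]]]'
python3 -m pendant '[[[0,0,20,0,0,0,65],[0,0,40,0,0,0,65],[0,0,50,0,0,0,65],[0,0,50,0,0,0,65],[0,0,28,0,0,0,65]]]'
python3 -m pendant '[[[0,0,0,0,0,0,65],[0,0,0,0,0,0,65]]]'
python3 -c "
from h import *
c=look(.092)"
python3 -m pendant '[[[33,-12,0,0,0,0,65],[33,-12,0,0,0,0,65],[34,-12,0,0,0,0,65],[34,-11,0,0,0,0,65],[0,0,0,0,0,0,65]]]'
python3 - <<'E'
from h import *
c=look()
for a,b in blobs(c,(20,120,60),(34,255,255),20): print("yel",np.round(a,1),b[2:],np.round(cast(c,*a,.176)[:2],4))
E
```

```text
time: 39.75
ee_pos: [0.4667, 0.1275, 0.049]
tcp_rot: [3.141, 0.067, -0.001]
force: [0.2, -0.5, 0.2]
grip_width: 0.0649
gripper_force: 0.0
time: 40.38
ee_pos: [0.4681, 0.1278, 0.2404]
tcp_rot: [-3.14, -0.067, -0.006]
force: [0.1, -0.3, -0.3]
grip_width: 0.0647
gripper_force: 0.0
time: 40.62
ee_pos: [0.4661, 0.1274, 0.2357]
tcp_rot: [3.14, 0.067, -0.004]
force: [0.4, 0.3, -0.3]
grip_width: 0.0646
gripper_force: 0.0
tcp [0.4657 0.1273 0.2351] yaw_y 92.46 t 40.675
lid [287.8 149.9] [  89   64 1943] [0.4969 0.0931]
lid [251.6 176.2] [ 32  32 797] [0.4685 0.1276]
time: 41.3
ee_pos: [0.6014, 0.0796, 0.2344]
tcp_rot: [3.14, 0.065, -0.007]
force: [0.0, 0.3, 0.1]
grip_width: 0.0649
gripper_force: 0.0
tcp [0.6001 0.0801 0.2346] yaw_y 92.4 t 41.35
lid [250.8 208.1] [ 23  21 386] [0.5679 0.0793]
yel [250.8 208.1] [ 25  23 465] [0.6014 0.0803]
```

```bash
python3 -m pendant '[[[1,0.3,-22,0,0,0,65],[0,0,-30,0,0,0,65],[0,0,-25,0,0,0,65],[0,0,-15,0,0,0,65],[0,0,0,0,0,0,65]]]' 40
python3 -m pendant '[[[0,0,0,0,0,0,30],[0,0,0,0,0,0,15],[0,0,0,0,0,0,15],[0,0,0,0,0,0,15],[0,0,0,0,0,0,15]]]'
python3 -m pendant '[[[0,0,4,0,0,0,15],[0,0,4,0,0,0,15],[0,0,4,0,0,0,15],[0,0,1.5,0,0,0,15],[0,0,0,0,0,0,15]]]'
```

```text
time: 41.98
ee_pos: [0.6, 0.081, 0.1437]
tcp_rot: [3.141, 0.068, -0.006]
force: [-0.1, -0.2, 0.3]
grip_width: 0.0651
gripper_force: 0.0
time: 42.6
ee_pos: [0.6023, 0.0806, 0.146]
tcp_rot: [3.14, 0.067, 0.001]
force: [0.1, -1.4, 1.5]
grip_width: 0.0247
gripper_force: 40.0
time: 43.22
ee_pos: [0.6017, 0.0805, 0.1586]
tcp_rot: [3.14, 0.067, -0.001]
force: [2.8, -3.2, -6.6]
grip_width: 0.0253
gripper_force: 40.0
```

```bash
python3 -m pendant '[[[-5.8,-3.2,0,0,0,0,15],[-5.9,-2.5,0,0,0,0,15],[-6.1,-1.9,0,0,0,0,15],[-6.1,-1.2,0,0,0,0,15],[-6.3,-0.6,0,0,0,0,15]]]'
python3 -m pendant '[[[-6.3,0,0,0,0,0,15],[-6.2,0.7,0,0,0,0,15],[-6.1,1.4,0,0,0,0,15],[-6,1.9,0,0,0,0,15],[-5.8,2.6,0,0,0,0,15]]]'
python3 -m pendant '[[[0,0,0,0,0,0,15],[0,0,0,0,0,0,15],[0,0,0,0,0,0,15]]]'
```

```text
time: 43.85
ee_pos: [0.5709, 0.0714, 0.1589]
tcp_rot: [-3.141, -0.067, 0.001]
force: [1.9, -3.1, -6.6]
grip_width: 0.025
gripper_force: 40.0
time: 44.48
ee_pos: [0.541, 0.0786, 0.1591]
tcp_rot: [-3.14, -0.067, -0.0]
force: [1.3, -0.4, -6.9]
grip_width: 0.025
gripper_force: 40.0
time: 44.85
ee_pos: [0.5415, 0.0783, 0.159]
tcp_rot: [-3.14, -0.067, -0.0]
force: [-0.4, 1.6, -6.5]
grip_width: 0.0248
gripper_force: 40.0
```

```bash
python3 -m pendant '[[[0,0,-4,0,0,0,15],[0,0,-4,0,0,0,15],[0,0,-4,0,0,0,15],[0,0,-1.5,0,0,0,15],[0,0,0,0,0,0,15]]]'
python3 -m pendant '[[[0,0,0,0,0,0,65],[0,0,0,0,0,0,65],[0,0,25,0,0,0,65],[0,0,40,0,0,0,65],[0,0,28,0,0,0,65]]]'
python3 -m pendant '[[[-15,-40,0,0,0,0,80],[-15,-40,10,0,0,0,80],[-15,-40,10,0,0,0,80],[-15,-40,10,0,0,0,80],[-15,-40,0,0,0,0,80]]]'
python3 -m pendant '[[[0,0,0,0,0,0,80],[0,0,0,0,0,0,80]]]'
python3 - <<'E'
from h import *
knob()
t=r.camera("top")["image"][125:240,145:375]; s=r.camera("scene")["image"][150:270,60:430]
cv2.imwrite("pics/f.png",np.vstack([cv2.resize(t,(600,300),interpolation=2),cv2.resize(s,(600,195),interpolation=2)]))
E
```

```text
time: 45.48
ee_pos: [0.5419, 0.0781, 0.1461]
tcp_rot: [-3.141, -0.067, -0.002]
force: [0.9, 1.9, -3.3]
grip_width: 0.0251
gripper_force: 40.0
time: 46.1
ee_pos: [0.5421, 0.0779, 0.2408]
tcp_rot: [3.141, 0.067, 0.004]
force: [-0.3, 0.2, -0.3]
grip_width: 0.0649
gripper_force: 0.0
time: 46.72
ee_pos: [0.4665, -0.1236, 0.2702]
tcp_rot: [3.139, 0.068, 0.005]
force: [0.6, -0.5, 0.2]
grip_width: 0.0798
gripper_force: 0.0
time: 46.98
ee_pos: [0.4665, -0.1218, 0.2688]
tcp_rot: [-3.141, -0.066, -0.001]
force: [0.3, -0.1, -0.2]
grip_width: 0.0799
gripper_force: 0.0
disc [0.5396 0.079  0.1741] rel ang -121.7 rad 0.0595
```

View pics/f.png

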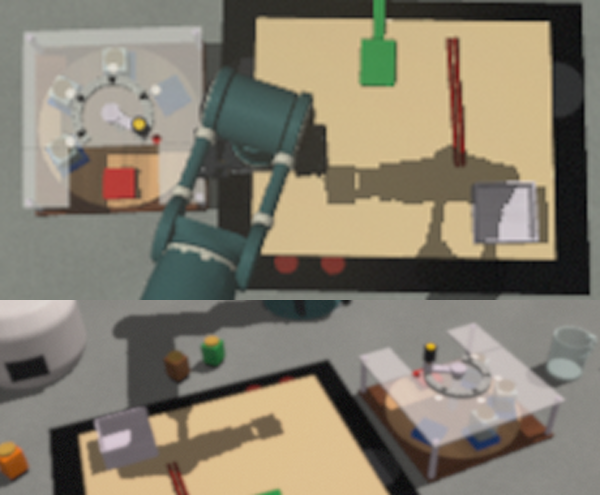

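The red blank is in the bay at (120,183), the knob is at the red dot with its disc at dropped height (174 mm), and three jars sit in the wheel. No jars are left on the board, and the bystanders have not moved.

```bash
python3 -c "
from cell import r
print(r.hand_in())"
```

```text
the job is handed in; nothing more can be done
None
```

I put all three jars on the board into sockets 1, 2 and 3, each pressed fully home with the pin dropped, then parked the wheel with the red blank in the bay and the pin in the red-marked hole, and handed the job in at about 47 s.

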